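# Probe three spacers, reject and count the blind one

### The job

Take the pin gauge from its holder and probe the bores of all three spacers in the gauge stand, from left to right as the robot sees them, pushing the pin down each time until it stops: in a bore that goes right through it pushes the red tell-tale fully down, in the blind bore it stops part way. Then put the pin back fully home in its holder, after that move the blind spacer, standing upright, into the free part of the red reject tray, leaving the two good ones in their nests, and last count the reject by swinging the tally counter's sprung lever to its stop and letting it spring back; do not disturb the other things on the bench.

Things in the scene. Friction and masses are not known exactly. Their poses are not given: they have to be found in the camera images.
- spacer_a_mid (a point): Spacer: square aluminium pillar 40 x 40 x 70 mm tall (about 190 g, with an inner core that has 1 mm of play) with an 18 mm bore open at the top middle. Outside all three are alike; in two of them the bore runs right through, in one it is blind, with a flat floor 34 mm below the mouth. Which one is drawn afresh each time. Starts standing in one of the nests, bore up. This point: its middle, 35 mm above its underside; z up along the bore, x and y square to its sides
- spacer_b_mid (a point): Spacer: square aluminium pillar 40 x 40 x 70 mm tall (about 190 g, with an inner core that has 1 mm of play) with an 18 mm bore open at the top middle. Outside all three are alike; in two of them the bore runs right through, in one it is blind, with a flat floor 34 mm below the mouth. Which one is drawn afresh each time. Starts standing in one of the nests, bore up. This point: its middle, 35 mm above its underside; z up along the bore, x and y square to its sides
- spacer_c_mid (a point): Spacer: square aluminium pillar 40 x 40 x 70 mm tall (about 190 g, with an inner core that has 1 mm of play) with an 18 mm bore open at the top middle. Outside all three are alike; in two of them the bore runs right through, in one it is blind, with a flat floor 34 mm below the mouth. Which one is drawn afresh each time. Starts standing in one of the nests, bore up. This point: its middle, 35 mm above its underside; z up along the bore, x and y square to its sides
- nest_1 (a point): Nest 1 (left) of the gauge stand, a fixed black and blue block, 250 mm long (its y), 90 mm wide and 25 mm high, with a 70 mm wide blue collar layer up to 35 mm above the bench. Three square nests (43 mm, 10 mm deep) stand 80 mm apart along y; nest 1 is at +y, the robot's left, by the yellow dot. This point: middle of the nest's floor, 25 mm above the bench; axes those of the stand, z up. The spacer's mouth is 70 mm above it, a blind floor 36 mm above it
- nest_2 (a point): Nest 2 (middle) of the gauge stand, a fixed black and blue block, 250 mm long (its y), 90 mm wide and 25 mm high, with a 70 mm wide blue collar layer up to 35 mm above the bench. Three square nests (43 mm, 10 mm deep) stand 80 mm apart along y; nest 1 is at +y, the robot's left, by the yellow dot. This point: middle of the nest's floor, 25 mm above the bench; axes those of the stand, z up. The spacer's mouth is 70 mm above it, a blind floor 36 mm above it
- nest_3 (a point): Nest 3 (right) of the gauge stand, a fixed black and blue block, 250 mm long (its y), 90 mm wide and 25 mm high, with a 70 mm wide blue collar layer up to 35 mm above the bench. Three square nests (43 mm, 10 mm deep) stand 80 mm apart along y; nest 1 is at +y, the robot's left, by the yellow dot. This point: middle of the nest's floor, 25 mm above the bench; axes those of the stand, z up. The spacer's mouth is 70 mm above it, a blind floor 36 mm above it
- telltale_1 (a joint): Tell-tale under nest 1: a 15 mm steel plunger flush with the nest's floor, under the bore, with red tabs in the white windows on the stand's long sides. Reads 0 up, 0.012 m fully down; needs about 3 N and stays where it is pushed
- telltale_2 (a joint): Tell-tale under nest 2: a 15 mm steel plunger flush with the nest's floor, under the bore, with red tabs in the white windows on the stand's long sides. Reads 0 up, 0.012 m fully down; needs about 3 N and stays where it is pushed
- telltale_3 (a joint): Tell-tale under nest 3: a 15 mm steel plunger flush with the nest's floor, under the bore, with red tabs in the white windows on the stand's long sides. Reads 0 up, 0.012 m fully down; needs about 3 N and stays where it is pushed
- pin_grip (a point): Pin gauge, 156 mm long, 80 to 130 g: steel shank 10 mm in diameter and 92 mm long with a tapered tip (5 mm at its end), below an orange square handle 24 x 24 x 64 mm. Starts upright in the holder, handle underside on its top. This point: middle of the handle, 124 mm above the tip; z up along the pin, x and y square to the handle's sides
- pin_tip (a point): Tip of the pin gauge (its lower end); axes as pin_grip
- holder_mouth (a point): Mouth of the pin holder, a fixed grey column 50 x 50 x 96 mm on an 80 mm foot, with an 18 mm square through-hole for the shank. This point: middle of the hole at the column's top, 96 mm above the bench; axes square to its sides
- tray_in (a point): Reject tray, red, fixed, 116 (x) x 176 (y) x 30 mm with 4 mm walls and floor. This point: middle of its inner floor, 4 mm above the bench; axes along its sides. One old reject already stands in its -y half, so the free part is its +y half
- old_reject_mid (a point): Old reject, a spacer of the same size and look standing in the tray's -y half; leave it there. This point: its middle, 35 mm above its underside
- tally_pivot (a point): Tally counter: fixed grey box 100 x 76 x 56 mm high with a flat steel lever on top. This point: on the lever's vertical hinge line, 66 mm above the bench, over the box's centre; axes those of the box, z up. The lever reaches out over the box's -x side
- lever_post (a point): Upright black post, 12 mm in diameter, at the end of the tally's lever, 75 mm from the hinge line; it stands from 63 to 107 mm above the bench. This point: on the post's axis, 91 mm above the bench. At rest it lies at x -69, y +29 mm of tally_pivot, at the stop at x -69, y -29 mm
- tally_lever (a joint): Tally lever: 0 rad at rest, 0.8 rad at its stop, turning anticlockwise seen from above. Its spring pulls it back to 0; at the post it takes about 1.5 N to start and 3.5 N at the stop
- flux_bottle_mid (a point): Bystander: amber bottle, 48 mm in diameter, 140 mm tall. This point: half-way up
- tip_pot_mid (a point): Bystander: brass pot, 64 mm in diameter, 30 mm tall. This point: half-way up
- reel_mid (a point): Bystander: blue and steel reel, 64 mm in diameter, 44 mm tall. This point: half-way up
- heatsink_mid (a point): Bystander: dark finned heat sink, 50 x 66 x 35 mm. This point: half-way up

How it is judged:
By the outcome, as a careful person would: the job done as asked, in the order asked, and still so for the second after the job is handed in, with the robot touching nothing.
It also fails if it takes over 72 s, if anything falls off the work surface, if the arm or the gripper's body presses on something with over 40 N, if the wrist force passes 120 N, or if a joint passes its speed limit or range.

### The arm

A 7-joint arm with a two-finger parallel gripper is mounted at the origin on the work surface. World frame = base frame: x ahead of the robot, y to its left, z up, the work surface at z = 0. Lengths are in m, angles in rad, forces in N, time in s.
With the tool pointing down it reaches from about 0.375 to 0.925 m from the base axis. Payload 3.1 kg.
Tool frame: the origin (TCP) lies between the finger pads; the fingertips stand 19 mm ahead of it and the grasp point (between the pads) is the TCP; z points along the fingers, y is the direction in which the jaws open and shut (so a half turn about z gives the same grasp; the last joint's range is limited). The gripper opens to 85 mm and grips with 20 to 120 N. Pads are 22 mm wide; open, the fingers measure 114 mm over their backs; the gripper's body (76 mm by 85 mm) begins 54 mm behind the grasp point. The pads swing forward as they close: fully open they stand 13 mm farther back than shut.
Start: joints at [-1.255, 0.383, 0.044, 1.598, -0.018, 1.161, -0.05], TCP at [0.261, 0.595, 0.25] pointing down, gripper open.
Joint ranges: [-2.61, 2.61], [-0.41, 2.15], [-1.48, 1.57], [0, 2.5], [-1.57, 4.71], [0.05, 1.97], [-2.85, 2.85]. Speed limits (rad/s): [2.79, 2.79, 3.14, 3.14, 3.14, 3.14, 3.14].

### API

Orientations are given as a unit quaternion [x, y, z, w].
In Python, from bench import move_ptp, movel, move_j, move_gripper, pause, inverse_kinematics, read_camera, camera_params, MotionError, sign_off, look_for, tip_of, read_time_s, read_qpos, read_joint_vel, read_effort, read_eef_pos, read_tcp_rot, read_ft_force, read_ft_torque, read_finger_gap gives the robot as it stands. Calls block until the motion is done:
- move_ptp(position, orientation): joint-space move of the TCP to a pose.
- movel(position, orientation=None, speed=0.15): straight line of the TCP; orientation=None keeps the orientation; speed is the mean speed in m/s.
- move_j(angles): joint-space move.
- move_gripper(opening, effort=None): finger opening in m; effort is the grip in N (None keeps the last); returns when the fingers have stopped.
- pause(seconds).
- inverse_kinematics(position, orientation): joint angles nearest the present ones, or None.
- read_camera(name): name is "side" or "top"; returns the picture (384x512x3 uint8, red, green, blue); there is no depth.
- camera_params(name): a dict with "K" (3x3 intrinsics, pixels), "dist_coeffs" ([k1, k2, p1, p2, k3] as OpenCV has them; the pictures are not rectified), "camera_from_world" (4x4, takes a point from world to camera coordinates). Camera axes: x right, y down, z forward; pixel columns grow to the right and rows downward; lengths in m; the calibration is good to about 2 mm. A picture is of the moment at which its call begins. camera_params takes no time and is no camera call.
A pose or a line that the arm cannot do raises MotionError and nothing moves.
- sign_off(): hands the job in, once; it reports no verdict.
Trained networks look in the newest picture that a camera, given by its name, has taken for a name from the list of things; names that differ only in an ending like _2 or _b are one class to them, and where a whole thing is asked for, a point or a joint stands for the part that bears it (a point fixed in the world has none). Each returns a list of dicts, best first, with "confidence" (0 to 1); they miss things now and then, are a little off and sometimes report something else, mostly with a low value. They report only what shows in the picture. A call takes as long as a camera call.
- look_for(camera, name): "at" ([column, row] in pixels, amid what is visible of it).
- tip_of(camera, name): "at" ([column, row] in pixels: a listed point, or the origin of a listed thing).
Readings, each from a call of its own:
- read_time_s(): time.
- read_qpos(): joint angles.
- read_joint_vel(): joint speeds.
- read_effort(): joint torques, N m.
- read_eef_pos(): TCP position.
- read_tcp_rot(): TCP orientation.
- read_ft_force(): force on the tool from outside, world axes, zero at the start.
- read_ft_torque(): the same for the moment, N m.
- read_finger_gap(): finger opening in m.
Only numpy, scipy, OpenCV 4.12 (cv2) and the standard library are available. Lean on these libraries where they do the work, as an engineer would, in place of code of your own. Each camera call takes 0.05 s, during which the arm holds its last target. There are 200 camera calls.

## Working session

There is one attempt and no reset: what is moved stays moved. The work goes in short steps, each a Python script; the robot and the scene stay as the last script left them, time stands still between calls to the robot, and variables do not carry over. Pictures are saved under pics/ and viewed, about 8 in all and at most 12, crops included, and the job is handed in when it is done.

```bash
ls; mkdir -p pics
cat > h.py <<'E'
import numpy as np, cv2
from bench import *
def pix2w(cam,px,z):
    p=camera_params(cam); K=np.array(p["K"]);d=np.array(p["dist_coeffs"]);T=np.array(p["camera_from_world"])
    u=cv2.undistortPoints(np.array([[px]],float),K,d)[0,0]
    R=T[:3,:3];c=-R.T@T[:3,3];r=R.T@np.array([u[0],u[1],1.])
    return c+r*(z-c[2])/r[2]
def w2pix(cam,pt):
    p=camera_params(cam);T=np.array(p["camera_from_world"])
    return cv2.projectPoints(np.array([pt],float),cv2.Rodrigues(T[:3,:3])[0],T[:3,3],np.array(p["K"]),np.array(p["dist_coeffs"]))[0][0,0]
def tri(a,b):
    A=[];B=[]
    for cam,px in (("side",a),("top",b)):
        c=pix2w(cam,px,0.0);e=pix2w(cam,px,0.3);d=(e-c)/np.linalg.norm(e-c)
        P=np.eye(3)-np.outer(d,d);A.append(P);B.append(P@c)
    return np.linalg.solve(sum(A),sum(B))
def snap(cam,f): 
    im=read_camera(cam); cv2.imwrite(f"pics/{f}.png",cv2.cvtColor(im,cv2.COLOR_RGB2BGR)); return im
E
python3 - <<'E'
from h import *
print(read_time_s(),read_eef_pos(),read_tcp_rot())
for c in("side","top"):
    snap(c,c+"0");T=np.array(camera_params(c)["camera_from_world"]);print(c,-T[:3,:3].T@T[:3,3],T[2,:3])
    for n in "spacer_a_mid nest_1 pin_grip pin_tip holder_mouth tray_in old_reject_mid tally_pivot lever_post flux_bottle_mid tip_pot_mid reel_mid heatsink_mid".split():
        print(n,[(np.round(d["at"]).tolist(),round(d["confidence"],2)) for d in tip_of(c,n)][:5])
E
```

```text
pics
0.0 [0.2609877  0.59433702 0.24888618] [ 2.05376053e-01  9.78682260e-01 -1.29083386e-03 -2.10986777e-04]
side [ 0.07874174 -0.85895186  0.6983293 ] [ 0.41933168  0.73289591 -0.5357467 ]
spacer_a_mid [([216.0, 174.0], 0.76)]
nest_1 [([220.0, 201.0], 0.91), ([225.0, 222.0], 0.88), ([220.0, 187.0], 0.57)]
pin_grip [([333.0, 243.0], 0.96)]
pin_tip []
holder_mouth [([333.0, 252.0], 0.8)]
tray_in [([184.0, 156.0], 0.55)]
old_reject_mid [([192.0, 154.0], 0.92)]
tally_pivot [([282.0, 177.0], 0.92), ([228.0, 223.0], 0.28)]
lever_post [([256.0, 168.0], 0.74)]
flux_bottle_mid [([250.0, 136.0], 0.76)]
tip_pot_mid [([350.0, 240.0], 0.62)]
reel_mid [([211.0, 288.0], 0.77), ([217.0, 172.0], 0.47)]
heatsink_mid [([136.0, 180.0], 0.95)]
top [ 0.44362839 -0.0417565   1.08163389] [ 0.07878275  0.0099731  -0.99684192]
spacer_a_mid [([215.0, 196.0], 0.55)]
nest_1 [([269.0, 219.0], 0.87), ([211.0, 197.0], 0.73), ([240.0, 206.0], 0.64), ([236.0, 163.0], 0.35)]
pin_grip [([380.0, 179.0], 0.56)]
pin_tip []
holder_mouth [([375.0, 179.0], 0.98)]
tray_in [([127.0, 196.0], 0.59)]
old_reject_mid [([142.0, 191.0], 0.74), ([242.0, 206.0], 0.5)]
tally_pivot [([249.0, 138.0], 0.88)]
lever_post [([237.0, 160.0], 0.8)]
flux_bottle_mid [([157.0, 127.0], 0.6)]
tip_pot_mid [([337.0, 142.0], 0.85)]
reel_mid [([339.0, 269.0], 0.82)]
heatsink_mid [([157.0, 265.0], 0.9)]
```

Run:
```python
import cv2
a=cv2.imread("pics/top0.png")[90:310,90:420]; cv2.imwrite("pics/t.png",cv2.resize(a,None,fx=2.4,fy=2.4,interpolation=cv2.INTER_CUBIC))
a=cv2.imread("pics/side0.png")[80:330,100:400]; cv2.imwrite("pics/s.png",cv2.resize(a,None,fx=2.4,fy=2.4,interpolation=cv2.INTER_CUBIC))
```

```text
(no output)
```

View pics/t.png

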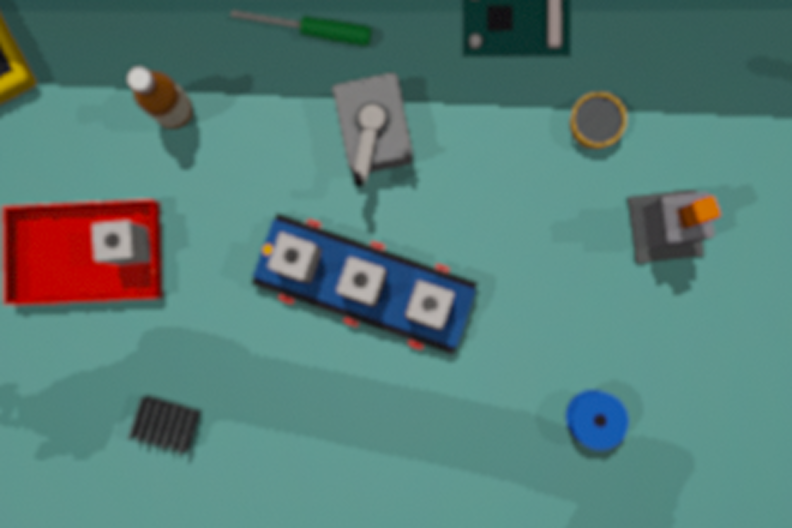

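View pics/s.png

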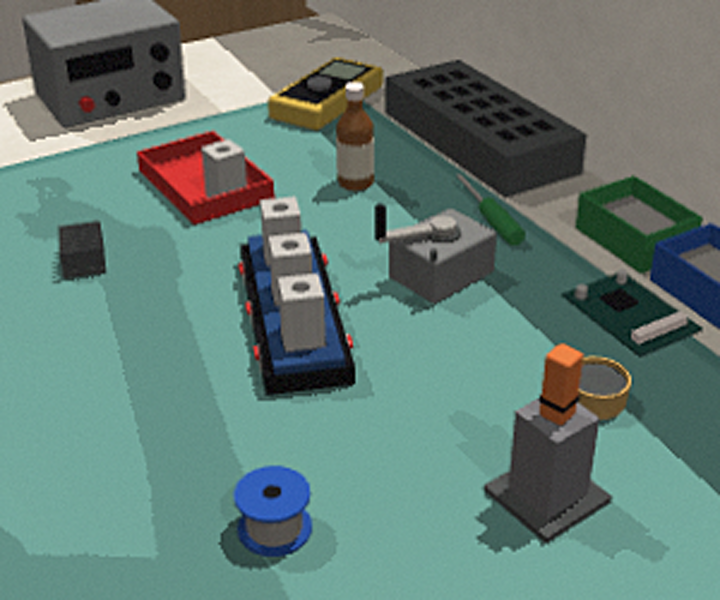

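The top view shows the three spacers at about (212,197), (240,207) and (269,216), with nest 1 by the yellow dot on the left. The old reject is at (137,190) and the pin handle top at (384,177). The tally post is at (240,165). The side view agrees. Next I'll measure them.

```bash
cat > meas.py <<'E'
from h import *
im=cv2.cvtColor(cv2.imread("pics/top0.png"),cv2.COLOR_BGR2RGB).astype(int)
sd=cv2.cvtColor(cv2.imread("pics/side0.png"),cv2.COLOR_BGR2RGB).astype(int)
def rect(mask,z,cam="top"):
    n,l,s,c=cv2.connectedComponentsWithStats(mask.astype(np.uint8)); k=1+np.argmax(s[1:,4])
    ys,xs=np.where(l==k); P=np.array([pix2w(cam,[x,y],z)[:2] for x,y in zip(xs,ys)],np.float32)
    (c,wh,a)=cv2.minAreaRect(P); return np.round(c,4),np.round(wh,4),round(a,1),s[k,4]
r,g,b=im[...,0],im[...,1],im[...,2]
print("stand",rect((b>1.5*r)&(b>g+25)&(np.arange(512)[None]<300),.035))
print("tray",rect((r>2.5*g)&(r>90)&(np.arange(512)[None]<170),.03))
print("handle all",rect((r>150)&(g<.65*r)&(b<.4*r)&(np.arange(512)[None]>360),.16))
print("handle top",rect((r>205)&(g<.65*r)&(b<.4*r)&(np.arange(512)[None]>360),.16))
for n,p,z in(("s1",(211.7,196.7),.095),("s2",(240.4,206.7),.095),("s3",(269.2,216.3),.095),("old",(136.7,190),.074),("hand",(384.2,176.9),.16)):
    print(n,pix2w("top",p,z).round(4))
for n,p,z in(("s1",(216.5,166.5),.095),("s2",(220.8,182.3),.095),("s3",(225.2,199.3),.095),("old",(192,142),.074)):
    print("side",n,pix2w("side",p,z).round(4))
for n,s,t in(("pin_grip",(333,243),(380,179)),("holder_mouth",(333,252),(375,179)),("pivot",(282,177),(249,138)),("post",(256,168),(237,160))): print(n,tri(s,t).round(4))
for n,p,z in(("bottle",(157,127),.07),("pot",(337,142),.015),("reel",(339,269),.022),("hs",(157,265),.018),("pivot",(245,139),.07),("post",(240,165),.107),("holder",(375,179),.096)): print(n,pix2w("top",p,z).round(3))
a=im[155:205,345:400].astype(np.uint8);b2=sd[215:310,295:355].astype(np.uint8);c=im[110:175,220:270].astype(np.uint8)
f=lambda q:cv2.copyMakeBorder(cv2.resize(q,None,fx=6,fy=6,interpolation=cv2.INTER_CUBIC),0,600-6*q.shape[0],0,0,cv2.BORDER_CONSTANT)
o=np.hstack([f(a),f(b2),f(c)]);print(o.shape);cv2.imwrite("pics/z.png",cv2.resize(o[...,::-1],None,fx=.8,fy=.8))
E
python3 meas.py
```

```text
stand (array([0.4987, 0.021 ]), array([0.2493, 0.0739]), 70.8, np.int32(1340))Traceback (most recent call last):
  File "meas.py", line 10, in <module>
    print("tray",rect((r>2.5*g)&(r>90)&(np.arange(512)[None]<170),.03))
                 ~~~~^^^^^^^^^^^^^^^^^^^^^^^^^^^^^^^^^^^^^^^^^^^^^^^^^
  File "meas.py", line 6, in rect
    ys,xs=np.where(l==k); P=np.array([pix2w(cam,[x,y],z)[:2] for x,y in zip(xs,ys)],np.float32)
                                      ~~~~~^^^^^^^^^^^^^
  File "h.py", line 4, in pix2w
    p=camera_params(cam); K=np.array(p["K"]);d=np.array(p["dist_coeffs"]);T=np.array(p["camera_from_world"])
ValueError: time passes only in moves, steps and waits
```

Too many parameter calls in one script, so I'll cache the result.

```bash
sed -i 's/^def pix2w/import functools\ncamera_params=functools.lru_cache(None)(camera_params)\ndef pix2w/' h.py; python3 meas.py
```

```text
stand (array([0.4987, 0.021 ]), array([0.2493, 0.0739]), 70.8, np.int32(1340))
tray (array([0.5346, 0.3487]), array([0.1142, 0.1772]), 2.6, np.int32(2177))
handle all (array([ 0.5675, -0.3335]), array([0.0216, 0.0224]), 18.5, np.int32(84))
handle top (array([ 0.5681, -0.3342]), array([0.0146, 0.0133]), 18.5, np.int32(36))
s1 [0.524  0.0954 0.095 ]
s2 [0.4977 0.02   0.095 ]
s3 [ 0.4727 -0.0553  0.095 ]
old [0.5437 0.2989 0.074 ]
hand [ 0.5671 -0.3346  0.16  ]
side s1 [0.5214 0.0952 0.095 ]
side s2 [0.4954 0.0188 0.095 ]
side s3 [ 0.4701 -0.0541  0.095 ]
side old [0.5391 0.2995 0.074 ]
pin_grip [ 0.5659 -0.3355  0.1218]
holder_mouth [ 0.5706 -0.3319  0.0935]
pivot [0.6794 0.0033 0.0635]
post [0.6143 0.0328 0.0952]
bottle [0.716 0.249 0.07 ]
pot [ 0.687 -0.25   0.015]
reel [ 0.33  -0.248  0.022]
hs [0.34  0.256 0.018]
pivot [0.683 0.01  0.07 ]
post [0.606 0.021 0.107]
holder [ 0.57  -0.331  0.096]
(600, 990, 3)
```

View pics/z.png

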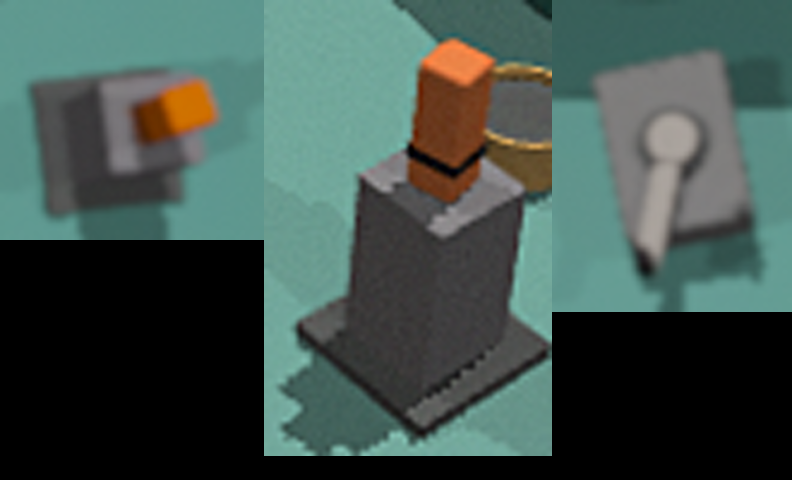

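Measurements agree between the two views to within about 2.5 mm: spacer pitch is 79 mm, the tray measures 114 x 177, and the stand yaw is about -19°. Now I'll grasp the pin, lift it and check its tip.

```bash
cat >> h.py <<'E'
def q(deg):
    f=np.radians((deg+90)/2); return [np.cos(f),np.sin(f),0,0]
E
python3 - <<'E'
from h import *
Q=q(18.5)
print(inverse_kinematics([.567,-.3345,.25],Q))
move_ptp([.567,-.3345,.23],Q); print(read_time_s(),read_eef_pos(),read_qpos())
movel([.567,-.3345,.133],speed=.12)
print(read_ft_force())
move_gripper(.0,60); print("gap",read_finger_gap(),read_eef_pos(),read_ft_force())
movel([.567,-.3345,.255],speed=.15)
print(read_time_s(),read_eef_pos(),read_ft_force(),read_finger_gap())
snap("side","s1");snap("top","t1")
for c in("side","top"):
  for n in("pin_tip","pin_grip","holder_mouth"): print(c,n,tip_of(c,n)[:2])
a=cv2.imread("pics/side1.png") if 0 else cv2.imread("pics/s1.png")[130:330,230:430]; b=cv2.imread("pics/t1.png")[100:300,250:450]
cv2.imwrite("pics/z1.png",cv2.resize(np.hstack([a,b]),None,fx=2,fy=2))
E
```

```text
[-0.18845585  0.54157462  0.91560507  1.60768236 -0.45066476  1.21804828
  1.1398432 ]
4.8167 [ 0.56778239 -0.33326783  0.22981684] [-0.15207138  0.54102119  0.85381525  1.62551919 -0.43468347  1.17623154
  1.12654677]
[ 0.1063144  -0.10696808  0.13562734]
gap 0.02310807017153885 [ 0.56733212 -0.33464982  0.13344258] [-0.13959767 -0.08802238  1.32201064]
7.325 [ 0.56641061 -0.33376786  0.25369695] [-0.4650346   0.82962545 -0.83661224] 0.02333697958027422
side pin_tip [{'at': [334.2, 243.1], 'confidence': 0.59}]
side pin_grip [{'at': [338.2, 188.6], 'confidence': 0.84}, {'at': [256.3, 166.4], 'confidence': 0.7}]
side holder_mouth [{'at': [332.1, 253.1], 'confidence': 0.87}]
top pin_tip [{'at': [379.8, 178.2], 'confidence': 0.75}]
top pin_grip [{'at': [392.8, 174.0], 'confidence': 0.68}]
top holder_mouth [{'at': [375.8, 181.7], 'confidence': 0.9}]
```

View pics/z1.png

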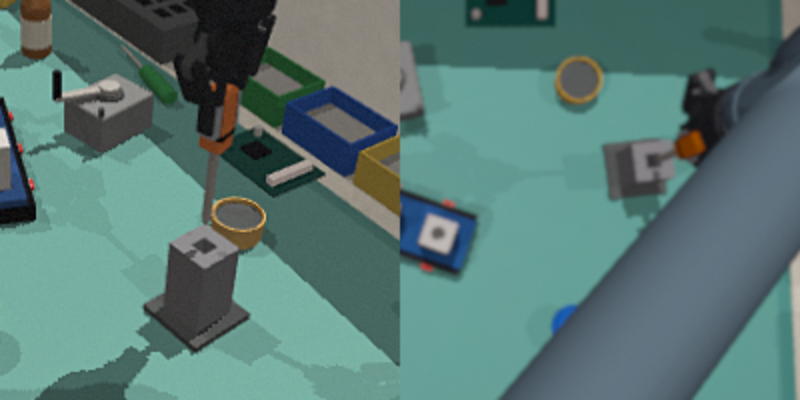

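The pin is lifted upright, with the tip at side (334,242) and top (380,178). The holder hole is now visible at side (332,253) and top (377,180).

Run:
```python
from h import *
print("tip",tri((334.2,242),(379.8,178.2)),"hole",tri((331.8,253.3),(376.7,180.8)))
for n,p,c in(("hole",(331.8,253.3),"side"),("hole",(376.7,180.8),"top")): print(c,n,pix2w(c,p,.096))
for n,p,c in(("tip",(334.2,242),"side"),("tip",(379.8,178.2),"top")): print(c,n,pix2w(c,p,.125))
print(read_tcp_rot(),read_ft_force(),read_eef_pos())
```

```text
tip [ 0.56832008 -0.33505448  0.12281258] hole [ 0.56518187 -0.33542708  0.09513975]
side hole [ 0.56400772 -0.33604731  0.096     ]
top hole [ 0.56547779 -0.33543212  0.096     ]
side tip [ 0.56589378 -0.33690825  0.125     ]
top tip [ 0.56850167 -0.33469278  0.125     ]
[ 5.84278839e-01  8.11552900e-01 -1.49178683e-04 -3.26182336e-04] [ 0.54171636 -0.46411299 -0.23947546] [ 0.56686117 -0.33442747  0.25455218]
```

```bash
cat >> h.py <<'E'
OFF=.1294
def probe(x,y):
    f0=np.mean([read_ft_force() for _ in range(3)],0)
    movel([x,y,OFF+.066],speed=.12)
    def step(z0,z1,lim):
        z=z0
        while z>=z1:
            movel([x,y,OFF+z],speed=.03); pause(.05); f=np.array(read_ft_force())-f0
            if f[2]>lim: break
            z-=.0015
        e=read_eef_pos()
        print("tip cmd %.4f act %.4f"%(z,e[2]-OFF),"xy",(e[:2]).round(4),"f",f.round(1),"t %.1f"%read_time_s(),"gap %.4f"%read_finger_gap()); return f[2]>lim
    blind=step(.0645,.0555,12)
    if not blind:
        movel([x,y,OFF+.028],speed=.1); step(.025,.006,14)
    movel([x,y,.25],speed=.15); return blind
E
python3 - <<'E'
from h import *
Q=q(18.5)
movel([.5225,.096,.25],Q,speed=.25); print(read_time_s(),read_eef_pos())
print("s1",probe(.5225,.096))
snap("side","s2"); cv2.imwrite("pics/z2.png",cv2.resize(cv2.imread("pics/s2.png")[140:260,170:290],None,fx=4,fy=4))
E
```

```text
9.6083 [0.52268349 0.09429562 0.25007496]
tip cmd 0.0555 act 0.0569 xy [0.5225 0.096 ] f [ 0.6  0.3 -0.2] t 12.0 gap 0.0232
tip cmd 0.0100 act 0.0124 xy [0.5229 0.0958] f [-5.1 -0.6 16.1] t 15.8 gap 0.0233
s1 False
```

View pics/z2.png

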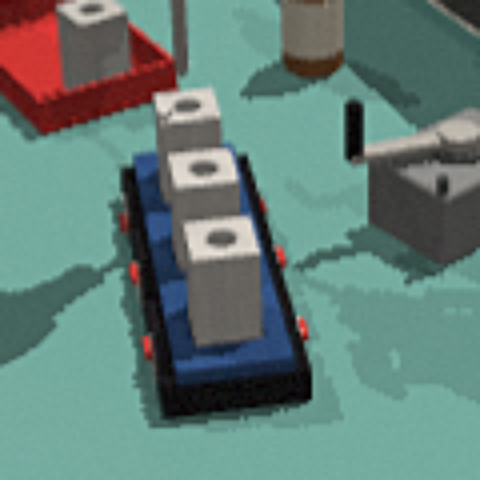

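Spacer 1 is through: the tip went down to 0.0124 m, which is the plunger's bottom. Nothing has been disturbed. On to spacers 2 and 3.

Run:
```python
from h import *
for n,x,y in(("s2",.4955,.0200),("s3",.4702,-.0542)):
    movel([x,y,.25],speed=.2); print(n,probe(x,y),read_time_s())
snap("side","s3"); cv2.imwrite("pics/z3.png",cv2.resize(cv2.imread("pics/s3.png")[140:260,170:290],None,fx=4,fy=4))
```

```text
tip cmd 0.0555 act 0.0569 xy [0.4955 0.02  ] f [-0.3 -0.7 -0.1] t 19.6 gap 0.0235
tip cmd 0.0100 act 0.0123 xy [0.496  0.0197] f [-4.8 -0.2 19.1] t 23.4 gap 0.0235
s2 False 24.275
tip cmd 0.0585 act 0.0605 xy [ 0.4711 -0.0545] f [-5.3 -1.1 15.6] t 26.9 gap 0.0237
s3 True 27.4917
```

View pics/z3.png

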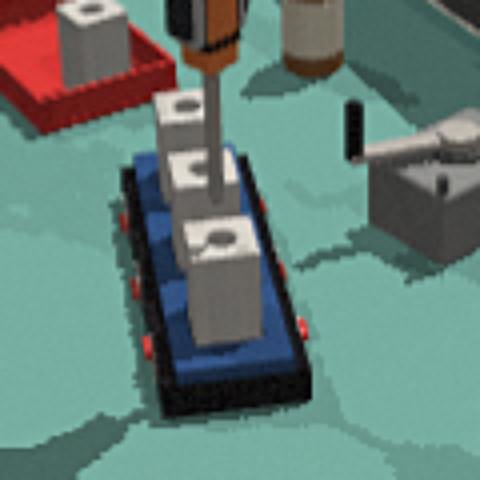

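Spacer 3 is blind: it stopped at 0.0605 against the expected 0.061. Its tab is still up, while tabs 1 and 2 are down. Returning the pin to its holder.

Run:
```python
from h import *
x,y=.566,-.3345
movel([x,y,.255],speed=.25); f0=np.array(read_ft_force())
movel([x,y,.2],speed=.12); print((np.array(read_ft_force())-f0).round(1))
movel([x,y,.137],speed=.12); print((np.array(read_ft_force())-f0).round(1))
z=.135
while z>.128:
    movel([x,y,z],speed=.03); pause(.05); f=np.array(read_ft_force())-f0
    if f[2]>8: break
    z-=.001
print(z,f.round(1),read_eef_pos()); 
movel([x,y,read_eef_pos()[2]],speed=.03)
move_gripper(.06); movel([x,y,.235],speed=.2)
print(read_time_s(),read_finger_gap())
move_ptp([.52,-.1,.25],q(-18.8))
snap("side","s4");snap("top","t4")
for c in("side","top"):print(c,tip_of(c,"pin_grip")[:1],tip_of(c,"holder_mouth")[:1])
a=cv2.imread("pics/s4.png")[200:320,270:390]; b=cv2.imread("pics/t4.png")[150:270,190:310]
cv2.imwrite("pics/z4.png",cv2.resize(np.hstack([a,b]),None,fx=3.3,fy=3.3))
print(read_time_s())
```

```text
[-0.2  1.  -0.6]
[-0.5 -0.2  0.2]
0.131 [-2.8  3.5 11.1] [ 0.56623249 -0.33472103  0.13335572]
33.0083 0.05968917814461641
side [{'at': [332.1, 240.4], 'confidence': 0.98}] [{'at': [332.2, 251.8], 'confidence': 0.82}]
top [{'at': [376.7, 179.6], 'confidence': 0.6}] [{'at': [376.6, 181.3], 'confidence': 0.7}]
34.2917
```

View pics/z4.png

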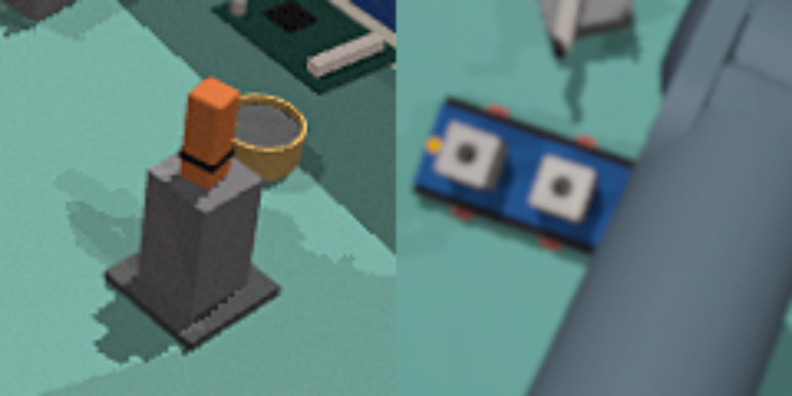

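The pin is fully home, at the same height as at the start. Next, pick the blind spacer from nest 3 and place it in the tray.

Run:
```python
from h import *
x,y=.4714,-.0547
movel([x,y,.2],q(-18.8),speed=.2); movel([x,y,.075],speed=.12)
move_gripper(.0,50); e=read_eef_pos(); print("gap",read_finger_gap(),e,read_ft_force(),read_time_s())
z0=e[2]
movel([x,y,.2],speed=.12); print("held",read_finger_gap(),read_ft_force())
X,Y=.532,.391
movel([X,Y,.2],q(2.6),speed=.25); f0=np.array(read_ft_force())
movel([X,Y,z0-.021+.006],speed=.12)
z=z0-.021+.0015
while z>z0-.027:
    movel([X,Y,z],speed=.03); pause(.05); f=np.array(read_ft_force())-f0
    if f[2]>4: break
    z-=.001
print(z,z0-.021,f.round(1),read_eef_pos(),read_time_s())
movel([X,Y,read_eef_pos()[2]],speed=.03)
move_gripper(.06); movel([X,Y,.16],speed=.15); 
move_ptp([.62,.13,.2],q(11))
move_gripper(.0,30)
snap("side","s5");snap("top","t5");print(read_time_s())
for c in("side","top"):
  for n in("lever_post","tally_pivot","spacer_a_mid","old_reject_mid"):print(c,n,[np.round(d["at"]).tolist() for d in tip_of(c,n)[:3]])
a=cv2.imread("pics/s5.png")[100:240,150:300]; b=cv2.imread("pics/t5.png")[110:250,80:280]
cv2.imwrite("pics/z5.png",cv2.resize(np.hstack([a,b]),None,fx=2.2,fy=2.2))
```

```text
gap 0.03944503523346015 [ 0.47206291 -0.0546211   0.07577534] [-0.56248642  1.26454186  5.22526783] 36.3583
held 0.039536418415914744 [-0.49732083 -0.18430491 -2.36284444]
0.054275340009160705 0.054775340009160706 [-2.1 -1.1  5.4] [0.53219902 0.39107857 0.05491897] 41.7583
44.9667
side lever_post [[334.0, 241.0], [257.0, 169.0]]
side tally_pivot [[283.0, 172.0]]
side spacer_a_mid [[218.0, 173.0], [332.0, 240.0]]
side old_reject_mid [[193.0, 156.0]]
top lever_post [[239.0, 162.0]]
top tally_pivot [[249.0, 138.0]]
top spacer_a_mid [[213.0, 197.0]]
top old_reject_mid [[248.0, 139.0]]
```

View pics/z5.png

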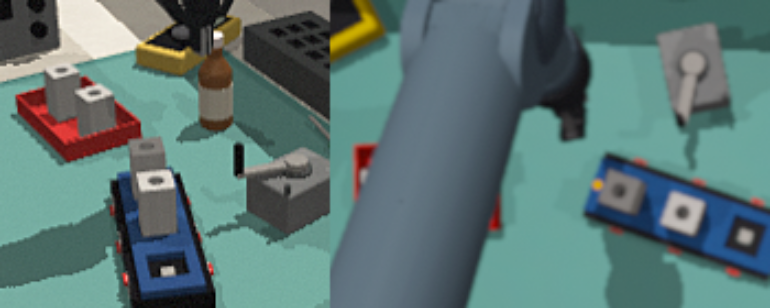

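The blind spacer stands upright in the tray's free half, and the two good ones are still in their nests. Now the tally lever.

Run:
```python
from h import *
print("post side",pix2w("side",(257.5,171),.091).round(4),"top",pix2w("top",(239,162),.091).round(4))
a=np.radians(11);R=np.array([[np.cos(a),-np.sin(a)],[np.sin(a),np.cos(a)]]);piv=np.array([.680,.006])
P=lambda y,z=.097:[*(piv+R@[-.071,y]),z]
print(P(.066))
move_ptp(P(.066,.18),q(11)); movel(P(.066),speed=.12); f0=np.array(read_ft_force())
y=.045; ok=0
movel(P(y),speed=.1)
def F(): return (R.T@(np.array(read_ft_force())-f0)[:2])
print("pre",F().round(1)); 
while y>-.03:
    y-=.004 if y>-.002 else .0015
    movel(P(y),speed=.05); 
    if y<-.002: pause(.04)
    f=F()
    if y<.04 and int(y*1000)%3==0: print("%.4f"%y,f.round(1))
    if f[1]>9: ok=1;break
pause(.1)
print(ok,"%.4f"%y,f.round(1),read_eef_pos(),read_time_s()); snap("side","s6"); print(tip_of("side","lever_post")[:2])
```

```text
post side [0.606  0.0255 0.091 ] top [0.6166 0.0245 0.091 ]
[np.float64(0.5977110762803639), np.float64(0.05723995543581115), 0.097]
pre [-0.7  0.9]
0.0370 [-2.5  2.1]
0.0250 [-2.8  2.7]
0.0130 [-1.1  1.4]
0.0010 [1.5 4.2]
-0.0030 [1.6 4. ]
-0.0060 [1.8 3.7]
-0.0090 [2.4 4.8]
-0.0120 [3.  5.7]
-0.0150 [ 1.3 10. ]
1 -0.0150 [ 1.3 10. ] [ 0.61425338 -0.01640721  0.09755729] 52.45
[{'at': [274.2, 178.5], 'confidence': 0.65}]
```

Run:
```python
from h import *
a=np.radians(11);R=np.array([[np.cos(a),-np.sin(a)],[np.sin(a),np.cos(a)]]);piv=np.array([.680,.006])
P=lambda y,z=.097:[*(piv+R@[-.071,y]),z]
f1=np.array(read_ft_force())
for y in(-.0165,-.018):
    movel(P(y),speed=.03); pause(.05); print((R.T@(np.array(read_ft_force())-f1)[:2]).round(1),R.T@(np.array(read_eef_pos())[:2]-piv))
snap("side","s6")
movel(P(.066),speed=.15); movel(P(.075,.2),speed=.2); move_ptp([.45,.2,.3],q(11)); pause(.3)
snap("side","s7");snap("top","t7");print(read_time_s())
for n in("lever_post","pin_grip"):print(n,tip_of("side",n)[:1],tip_of("top",n)[:1])
A=cv2.imread("pics/s6.png")[130:230,220:320]; B=cv2.imread("pics/s7.png")[90:330,100:400]; C=cv2.imread("pics/t7.png")[90:310,90:420]
A=cv2.resize(A,(240,240)); C=cv2.resize(C,(360,240)); 
cv2.imwrite("pics/z7.png",np.vstack([np.hstack([cv2.resize(A,(300,300)),cv2.resize(C,(450,300))]),cv2.resize(np.hstack([B,np.zeros((240,450-75-0,3),np.uint8)[:,:300]]),(750,300))]))
```

```text
[0.6 0.4] [-0.0687607  -0.00961341]
[-0.3  3.8] [-0.06875696 -0.00980166]
55.8667
lever_post [{'at': [258.3, 166.6], 'confidence': 0.65}] [{'at': [238.2, 163.6], 'confidence': 0.56}]
pin_grip [{'at': [334.9, 242.7], 'confidence': 0.64}] [{'at': [378.1, 180.7], 'confidence': 0.71}]
```

View pics/z7.png

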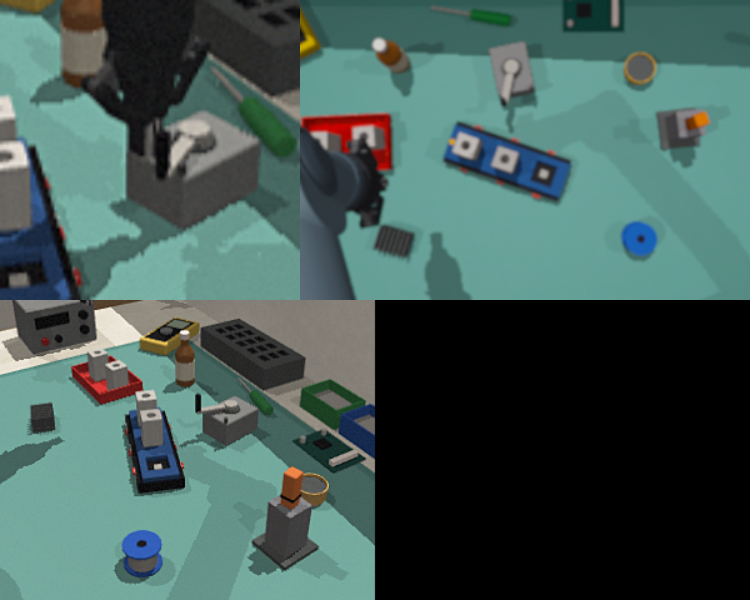

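The TCP stalled at -9.7 mm as the force rose, so the lever was at its stop. It has since sprung back, with the post at side (258,167). Everything else is in place, so I'll hand it in.

```bash
python3 -c "
from bench import *
print(sign_off(),read_time_s())"
```

```text
the job is handed in; nothing more can be done
the job is handed in; nothing more can be done
```

The job is done and handed in at about 56 s on the robot's clock, inside the 72 s limit.

- **Probing:** I probed left to right. The bores in nests 1 and 2 go right through: the tip stopped at about 0.012 m, the bottom of the tell-tale's travel, under 16–19 N. The bore in nest 3 is blind: the tip stopped at 0.0605 m against 0.061 m expected. In the picture taken afterwards, the tell-tale at nest 3 was still up.
- **Pin:** It went back into its holder at the same height as when I took it (0.1334 m) and pressed home under 11 N. The picture shows it fully seated.
- **Reject:** The spacer from nest 3 stands upright in the free half of the tray. The other two are still in their nests and the old reject is where it was.
- **Tally:** I pushed the lever until the tool stopped moving while the force kept rising (10 N, then about 14 N). After I let go, the post was back within 2–3 px of its rest position.

**Disagreements:** No final check failed. The two cameras disagreed by 2–3 mm in most places, and by up to about 10 mm at the lever post. While probing I felt about 5 N of sideways force at each stop. The last pictures show the other things on the bench where they started; I compared them by eye and did not re-measure them.

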